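Roll the pipe stub into the V-block

TASK

Roll the brass pipe stub along the bench by pushing its side with the fingertips, up the ramp of the blue V-block, until it drops fully home in the groove, lying along it with both ends sticking out past the block. Push gently, never pinch or lift the stub, and leave the other things on the bench where they are; finish with the hand clear.

Things in the scene. Friction and masses are not known exactly. Their poses are not given: they have to be found in the camera images.
- pipe_stub: round brass pipe stub, 30 mm diameter, 180 mm long, about 0.35 kg, lying on the bench on the robot's side of the V-block, up to 0.25 rad askew to the groove. Origin: middle of its axis (15 mm above the bench). y runs along its length; x, z turn as it rolls. Friction about 0.35. It rolls freely when pushed below or at axis height; pushed higher it is pressed down and jams. Two spread fingertips turn it straight as they push.
- v_block: blue V-block fixed to the bench, 90 mm wide along its y, with two rear screw lugs 16 mm high (x = 30 to 56 mm) out to y = +-70 mm. Origin on the bench top under the groove's bottom; y runs along the groove, x across it, away from the robot, z up. Entry ramp from z = 0 at x = -75 mm straight up to the crest. The far flank rises at 45 degrees to z = 40 mm at x = 37 mm and is level from there.
- crest (a point): top of the V-block's ramp, middle of its width: x = -13 mm, z = 16 mm in the block's frame, slightly rounded, running along y. Behind it a 45 degree flank drops to the groove's bottom at x = 0, z = 4 mm. The stub's axis passes over it at z = 31 mm, and then the stub drops into the groove by itself.
- home (a point): where the middle of the stub's axis is when it lies centred and fully home in the groove: x = 0, y = 0, z = 25 mm in the block's frame, stub parallel to the block's y
- weight: steel laboratory weight with a knob, 36 mm diameter, 56 mm high, loose bystander standing to the left (+y) of the V-block; origin at the centre of its underside
- beaker: small clear beaker, 49 mm wide, 56 mm high, loose bystander standing to the right (-y) of the V-block; origin at the centre of its underside
- film_carton: white and green carton, 53 x 118 x 53 mm, loose bystander at the left; origin at the centre of its underside
- pen_marker: black marker pen, 18 mm thick, 136 mm long, lying at the left, loose bystander; origin under its middle
- flask: clear conical flask, 64 mm wide, 102 mm high, loose bystander at the right; origin at the centre of its underside
- weighing_jar: clear weighing bottle with a knobbed lid, 38 mm diameter, 61 mm high, loose bystander at the right; origin at the centre of its underside
- red_cap: red ribbed screw cap, 26 mm diameter, 14 mm high, loose bystander at the right front; origin at the centre of its underside
Things that resemble listed ones, but are neither listed nor needed, are in the scene too. Several things have the shape of the v_block; the one meant has the colours described above.

How it is judged:
On the way, in this order (a step that is already met when the one before it is completed fails the run):
1. the stub rolls on the bench, in front of the groove (angular speed of pipe_stub above 0.2 rad/s and x of pipe_stub in the frame of v_block below -0.03 m), for 0.1 s.
2. the stub lies in the groove (x of pipe_stub in the frame of v_block between -0.004 and 0.004 m and z of pipe_stub in the frame of v_block below 0.0285 m), for 0.2 s.
At the end, for the whole second after the job is handed in: The stub rests still in the groove: its axis within 4 mm of the groove's middle plane, 22 to 28.5 mm above the bench, within 0.06 rad of the groove's direction, and its middle within 40 mm of the block's middle along the groove (both ends stick out) (all of step 2 and y of pipe_stub in the frame of v_block between -0.04 and 0.04 m and z of pipe_stub in the frame of v_block above 0.022 m and angle between the y axis of pipe_stub and the y axis of v_block, either way round below 0.06 rad and linear speed of pipe_stub below 0.01 m/s); the robot touches nothing.
It fails at once if the stub is lifted off the bench before it reaches the ramp (x of pipe_stub in the frame of v_block below -0.08 m and height (world z) of pipe_stub above 0.024 m).
It fails at once if the stub is lifted or carried, or driven up the far flank (axis more than 45 mm above the bench) (height (world z) of pipe_stub above 0.045 m).
It fails at once if the stub is pinched or shoved with more than 30 N (contact force between the fingers and pipe_stub above 30 N).
It fails at once if another thing is moved more than 15 mm (distance of any of weight, beaker, film_carton, pen_marker, flask, weighing_jar, red_cap from where it was at the start of the episode above 0.015 m).
It also fails if it takes over 42 s, if anything falls off the work surface, if the arm or the gripper's body presses on something with over 40 N, if the wrist force passes 120 N, or if a joint passes its speed limit or range.

ROBOT

A 6-joint arm with a two-finger parallel gripper is mounted at the origin on a cart in front of the work surface, level with it; the furniture and walls round the work are solid. World frame = base frame: x ahead of the robot, y to its left, z up, the work surface at z = 0. Lengths are in m, angles in rad, forces in N, time in s.
With the tool pointing down it reaches from about 0.375 to 0.9 m from the base axis. Payload 3.1 kg.
Tool frame: the origin (TCP) lies at the very end of the fingers, on their centre line; the grasp point (between the pads) lies 19 mm behind it; z points along the fingers, y is the line along which they close (so a half turn about z gives the same grasp; the last joint's range is limited). The gripper opens to 85 mm and grips with 20 to 120 N. Pads are 22 mm wide; open, the fingers measure 114 mm over their backs; the gripper's body (76 mm by 85 mm) begins 54 mm behind the grasp point. The pads swing forward as they close: fully open they stand 13 mm farther back than shut.
Start: joints at [1.165, 0.527, 1.433, -0, 1.181, -0.178], TCP at [0.14, 0.609, 0.194] pointing down, gripper open.
Joint ranges: [-3.08, 3.08], [-0.75, 2.2], [0.22, 2.44], [-1.43, 4.57], [0, 2.65], [-2.85, 2.85]. Speed limits (rad/s): [2.79, 2.79, 3.14, 3.14, 3.14, 3.14].

INTERFACE

Orientations are given as a unit quaternion [w, x, y, z].
In Python, from plant import bot, camera, camera_model gives the robot as it stands.
- The arm moves only by the tool servo_tool, never from a script. Its argument "rows" is one flat list of numbers, 7 for each row, row after row: the opening in per cent of the stroke, from 0 (shut) to 100 (fully open), then the shift along the tool's x, y, z as a fraction of full scale, then the turn, a rotation vector about the tool's x, y, z as a fraction of full scale. A call has 1 to 5 rows; each row is the pose to reach, as a shift and turn from the pose commanded when the call began, along the tool's axes at that moment, turning the shorter way round; what a row does not reach only later rows make up. Full scale, the value 1, is 600 mm for a shift and pi rad for a turn. A row lasts 1/12 s, in which the tool goes at most 41.7 mm and 7.16 degrees, less where a joint would pass 70% of its speed; a pose out of reach is approached as far as the arm can. A call with a number of a shift or a turn outside -1 to 1 is refused whole. A call with a gripper value outside its range is refused whole. The fingers move at their own pace and stop on an object; the grip force is fixed at half the most. Time passes only in rows, so rows that repeat a pose let the fingers close. It gives the time, the measured TCP pose, the force, the opening and the grip force at its end, in the units of the state.
- bot.get_obs(): the state, without advancing time (a new reading comes with each control period).
- camera(name): name is "side" or "top" or "wrist"; returns the picture (400x640x3 uint8, red, green, blue); there is no depth.
- camera_model(name): a dict with "intrinsics" (3x3 intrinsics, pixels), "xyz" and "orientation" of the camera in the world. Camera axes: x right, y up, looking along -z (the intrinsics and any distortion apply to the point x, -y, -z); pixel columns grow to the right and rows downward; lengths in m; the calibration is good to about 2 mm. The wrist camera is an equidistant fisheye: a pixel r from the principal point sees the ray r / f radians off the axis. A picture is of the moment at which its call begins: read the wrist's pose just before it. camera_model takes no time and is no camera call; for the wrist camera it gives the pose at the moment of the call.
- bot.sign_off(): hands the job in; it is judged then, once.
The state is a dict: "time": time; "joints": joint angles; "joint_vel": joint speeds; "joint_efforts": joint torques, N m; "tcp_pos": TCP position; "tool_rot": TCP orientation; "ft_force": force on the tool from outside, world axes, zero at the start; "ft_torque": the same for the moment, N m; "opening": opening from 0.0 (shut) to 1.0 (fully open); "grasp_force": force on a finger pad.
Only numpy, scipy, OpenCV 4.12 (cv2) and the standard library are available. Lean on these libraries where they do the work, as an engineer would, in place of code of your own. Each camera call takes 0.05 s, during which the arm holds its last target. There are 200 camera calls.

## Working session

There is one attempt and no reset: what is moved stays moved. The work goes in short steps, Python scripts to look and compute and a tool call to move; the robot and the scene stay as the last step left them, time stands still between calls to the robot, and variables do not carry over. Pictures are saved under pics/ and viewed, at most 13 in all, crops included, and the job is handed in when it is done.

Besides the shell and the picture viewer there is one more tool, called after "Call:" as a command line: name --argument value ..., lists and objects as JSON in quotes. servo_tool: Moves the arm, as the interface text tells. Shift numbers are shares of 600 mm and turn numbers shares of pi rad, none past 1 either way. Its arguments: {"type":"object","properties":{"rows":{"type":"array","items":{"type":"number"}}},"required":["rows"]}

```bash
mkdir -p pics; ls; python3 - <<'E'
from plant import bot,camera,camera_model
import cv2
for n in("top","side"):
    im=camera(n); cv2.imwrite(f"pics/{n}0.png",im[:,:,::-1]); print(n,camera_model(n))
o=bot.get_obs(); print(o['time'],o['tcp_pos'],o['tool_rot'])
E
```

```text
pics
top {'intrinsics': array([[466.10417035,   0.        , 312.23538296],
       [  0.        , 466.10417035, 202.26568327],
       [  0.        ,   0.        ,   1.        ]]), 'xyz': array([ 0.51071263, -0.02826256,  1.26325347]), 'orientation': array([-0.6965516 , -0.01682855,  0.01479147,  0.71715681])}
side {'intrinsics': array([[457.23297053,   0.        , 329.56967637],
       [  0.        , 457.23297053, 197.7349506 ],
       [  0.        ,   0.        ,   1.        ]]), 'xyz': array([ 0.25815615, -0.97445896,  0.69733492]), 'orientation': array([ 0.87185449,  0.46776766, -0.0767896 , -0.12315246])}
0.1 [0.14022185 0.60834812 0.19312113] [-2.72851273e-04  1.13159039e-01  9.93576410e-01 -9.35532708e-04]
```

View pics/top0.png

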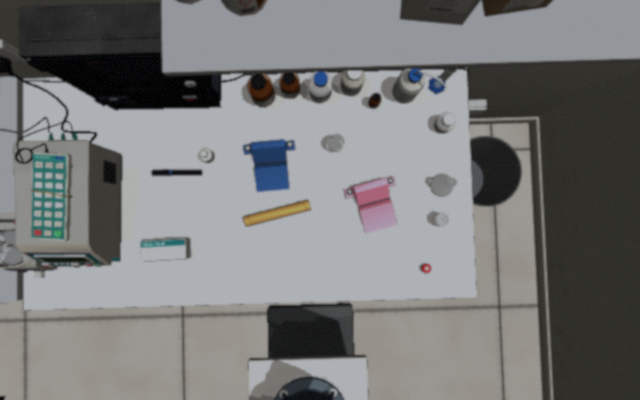

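View pics/side0.png

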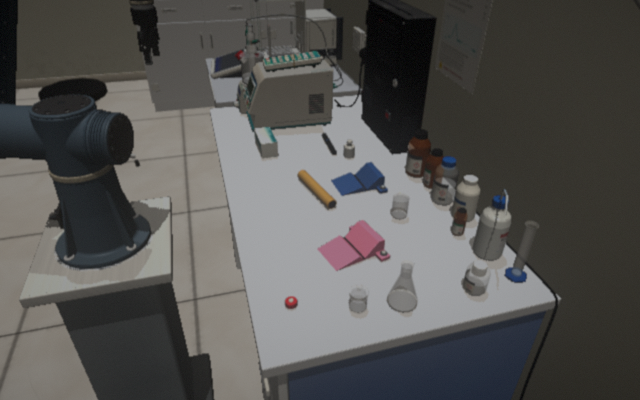

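The top view shows two blocks of the V-block shape: a blue one at (270,165) and a pink one at (374,203). The blue one fits the description. The stub is at (277,213). I'll confirm both in an enlarged crop.

```bash
python3 - <<'E'
import cv2
im=cv2.imread("pics/top0.png")[130:235,230:330]
cv2.imwrite("pics/crop.png",cv2.resize(im,None,fx=5.7,fy=5.7,interpolation=cv2.INTER_CUBIC))
E
cat > h.py <<'E'
import numpy as np
from scipy.spatial.transform import Rotation as R
from plant import bot,camera,camera_model
def q(o): return R.from_quat([o[1],o[2],o[3],o[0]])
def ray2z(n,u,v,z):
    m=camera_model(n);K=m['intrinsics']
    d=np.array([(u-K[0,2])/K[0,0],-(v-K[1,2])/K[1,1],-1]); d=q(m['orientation']).apply(d)
    return m['xyz']+d*(z-m['xyz'][2])/d[2]
def proj(n,p):
    m=camera_model(n);K=m['intrinsics']
    c=q(m['orientation']).inv().apply(np.asarray(p)-m['xyz']); 
    return K[0,0]*c[...,0]/-c[...,2]+K[0,2], K[1,1]*c[...,1]/c[...,2]+K[1,2]
E
```

```text
(no output)
```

View pics/crop.png

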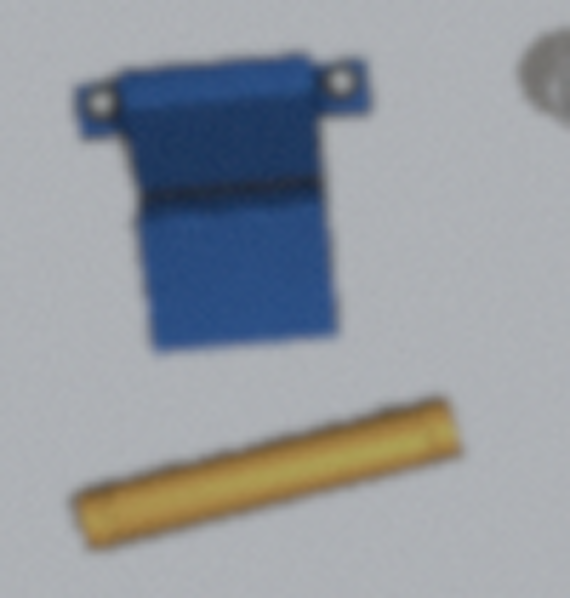

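The crop confirms the blue block: ramp foot from (155,350) to (338,333), groove from (145,200) to (320,184). The stub axis runs from (85,522) to (453,427).

```bash
python3 - <<'E'
from h import *
P=lambda u,v,z: ray2z("top",230+(u+.5)/5.7-.5,130+(v+.5)/5.7-.5,z)
f1,f2=P(155,350,0),P(338,333,0); s1,s2=P(102,103,.016),P(342,82,.016); g1,g2=P(145,199,.006),P(320,184,.006)
e1,e2=P(85,522,.015),P(453,427,.015)
for n,a,b in(("foot",f1,f2),("screws",s1,s2),("groove",g1,g2),("stub",e1,e2)):
    d=a-b; print(n,((a+b)/2).round(4),"len",np.linalg.norm(d).round(4),"yaw",np.arctan2(-d[0],d[1]).round(4))
o=bot.get_obs();print(q(o['tool_rot']).as_matrix().round(3))
for n,u,v in(("weight",206,160),("beaker",333,148)):print(n,ray2z("top",u,v,.0).round(3))
E
```

```text
foot [0.6051 0.0806 0.    ] len 0.0876 yaw 0.0635
screws [0.7222 0.0878 0.016 ] len 0.1139 yaw 0.0582
groove [0.6764 0.0849 0.006 ] len 0.0835 yaw 0.0564
stub [0.5411 0.0702 0.015 ] len 0.1785 yaw 0.2236
[[-0.974  0.225 -0.001]
 [ 0.225  0.974 -0.002]
 [ 0.    -0.002 -1.   ]]
weight [0.691 0.261 0.   ]
beaker [ 0.714 -0.086  0.   ]
```

```bash
cat >> h.py <<'E'
def to(p,psi):
    "flat row numbers for a downward tool at p with tool y along (-sin psi, cos psi)"
    o=bot.get_obs(); r=q(o['tool_rot'])
    y=[-np.sin(psi),np.cos(psi),0]; z=[0,0,-1]
    t=R.from_matrix(np.array([np.cross(y,z),y,z]).T)
    return o['time'],o['tcp_pos'].round(4),(r.inv().apply(np.array(p)-o['tcp_pos'])/.6).round(4),((r.inv()*t).as_rotvec()/np.pi).round(4)
E
python3 -c "
from h import *
print(to([.475,.07,.15],.06))"
```

```text
(0.1, array([0.1402, 0.6083, 0.1931]), array([-0.7455, -0.7487,  0.0731]), array([-0.0006, -0.0002, -0.0913]))
```

Call:
servo_tool --rows '[100, -0.24, -0.24, 0.02, 0, 0, 0, 100, -0.24, -0.24, 0.02, 0, 0, 0, 100, -0.24, -0.24, 0.02, 0, 0, 0, 100, -0.24, -0.24, 0.02, 0, 0, 0, 100, -0.24, -0.24, 0.02, 0, 0, 0]'

```text
time: 0.52
tcp_pos: [0.2487, 0.4339, 0.1815]
tool_rot: [-0.0, 0.113, 0.994, -0.001]
ft_force: [1.1, -0.2, -0.3]
opening: 1.004
grasp_force: 0.0
```

Call:
servo_tool --rows '[100, -0.24, -0.24, 0.02, 0, 0, 0, 100, -0.24, -0.24, 0.02, 0, 0, 0, 100, -0.24, -0.24, 0.02, 0, 0, 0, 100, -0.24, -0.24, 0.02, 0, 0, 0, 100, -0.24, -0.24, 0.02, 0, 0, 0]'

```text
time: 0.93
tcp_pos: [0.357, 0.2615, 0.1698]
tool_rot: [-0.0, 0.113, 0.994, -0.0]
ft_force: [1.5, 1.7, -0.4]
opening: 1.002
grasp_force: 0.0
```

Call:
servo_tool --rows '[100, -0.24, -0.24, 0.02, 0, 0, -0.09, 100, -0.24, -0.24, 0.02, 0, 0, -0.09, 100, -0.24, -0.24, 0.02, 0, 0, -0.09, 100, -0.24, -0.24, 0.02, 0, 0, -0.09, 100, -0.24, -0.24, 0.02, 0, 0, -0.09]'

```text
time: 1.35
tcp_pos: [0.4599, 0.0969, 0.1583]
tool_rot: [-0.0, -0.028, 1.0, 0.0]
ft_force: [0.6, 0.6, 0.0]
opening: 1.003
grasp_force: 0.0
```

```bash
python3 -c "
from h import *
print(to([.475,.07,.025],.06))"
```

```text
(1.35, array([0.4599, 0.0969, 0.1583]), array([-0.0227, -0.0461,  0.2222]), array([ 0.0001, -0.0001, -0.0013]))
```

Call:
servo_tool --rows '[100, -0.017, -0.035, 0.222, 0, 0, 0, 100, -0.017, -0.035, 0.222, 0, 0, 0, 100, -0.017, -0.035, 0.222, 0, 0, 0, 100, -0.017, -0.035, 0.222, 0, 0, 0, 100, -0.017, -0.035, 0.222, 0, 0, 0]'

```text
time: 1.77
tcp_pos: [0.4684, 0.078, 0.0226]
tool_rot: [-0.004, -0.027, 1.0, 0.0]
ft_force: [-0.0, -0.3, 0.3]
opening: 0.999
grasp_force: 0.0
```

```bash
python3 - <<'E'
from h import *
import cv2
print(to([.475,.07,.008],.06))
im=camera("side")[:,:,::-1]
u,v=proj("side",[.475,.07,.025]);print(u,v)
u,v=int(u),int(v)
c=im[v-60:v+60,u-70:u+70];print(u-70,v-60)
cv2.imwrite("pics/s1.png",cv2.resize(c,None,fx=5,fy=5,interpolation=cv2.INTER_CUBIC))
o=bot.get_obs();p=o['tcp_pos'];r=q(o['tool_rot'])
for yy in(-.05,.05):
  for d in(0,.013): print(yy,d,proj("side",p+r.apply([0,yy,-d])))
E
```

```text
(1.7667, array([0.4684, 0.078 , 0.0226]), array([-0.0105, -0.0139,  0.0242]), array([ 0.0003, -0.0025, -0.0017]))
291.65634842150683 188.42217626222367
221 128
-0.05 0 (np.float64(294.1870667890319), np.float64(196.69273678504953))
-0.05 0.013 (np.float64(294.08776731032356), np.float64(192.60443770616047))
0.05 0 (np.float64(284.3875008849479), np.float64(178.34873898483508))
0.05 0.013 (np.float64(284.2400501891561), np.float64(174.40598450948033))
```

View pics/s1.png

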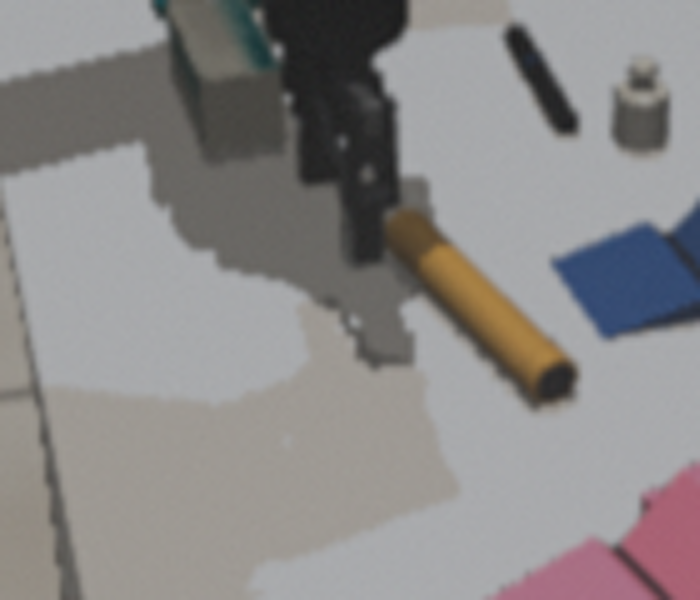

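The side view shows the near fingertip at about pixel (294,180) and the far one at (284,164). Both sit about 11 px higher than projected, so I'll check the side calibration against the stub and block.

```bash
python3 - <<'E'
from h import *
c=np.array([.5411,.0702,.015]);d=np.array([-np.sin(.2236),np.cos(.2236),0])
print("near end pred",proj("side",c-.09*d),"seen",(221+553/5,128+380/5))
print("ramp near corner pred",proj("side",[.6051+.045*.06,.0806-.045,0]),"seen",(221+608/5,128+337/5))
o=bot.get_obs();p=o['tcp_pos'];r=q(o['tool_rot']);print(p)
for yy in(-.05,.05):
  for dd in(.013,.03,.05): print(yy,dd,np.round(proj("side",p+r.apply([0,yy,-dd])),1))
import cv2
im=camera("wrist");m=camera_model("wrist");print(m)
cv2.imwrite("pics/w1.png",im[:,:,::-1])
E
```

```text
near end pred (np.float64(330.76077179697114), np.float64(204.15712903275033)) seen (331.6, 204.0)
ramp near corner pred (np.float64(341.188881960887), np.float64(195.79969521856708)) seen (342.6, 195.4)
[0.46976359 0.07835884 0.0246236 ]
-0.05 0.013 [294.1 192.6]
-0.05 0.03 [294.  187.2]
-0.05 0.05 [293.8 180.7]
0.05 0.013 [284.2 174.4]
0.05 0.03 [284.  169.2]
0.05 0.05 [283.8 162.9]
{'intrinsics': array([[309.70691629,   0.        , 322.11521687],
       [  0.        , 309.70691629, 202.72978268],
       [  0.        ,   0.        ,   1.        ]]), 'xyz': array([0.3892718 , 0.07321201, 0.2063261 ]), 'orientation': array([ 0.67789646, -0.11020632, -0.11687867,  0.71739134])}
```

View pics/w1.png

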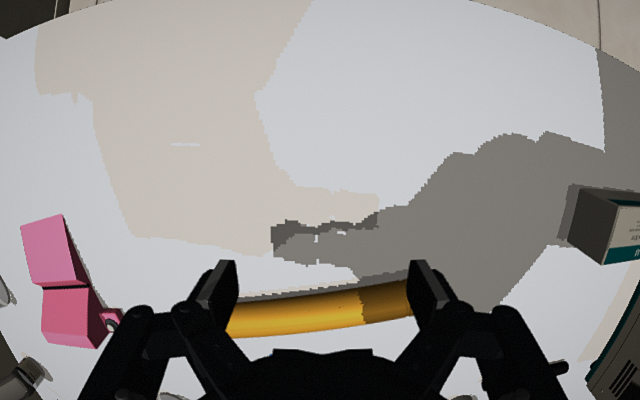

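The calibration holds to about 1 px. The wrist view shows the pads' ends at (230,264) and (416,264). I'll triangulate the tips from the two views.

```bash
python3 - <<'E'
from h import *
o=bot.get_obs();p=o['tcp_pos'];r=q(o['tool_rot'])
m=camera_model("wrist");K=m['intrinsics']
def wproj(P):
    c=q(m['orientation']).inv().apply(P-m['xyz']); a=np.array([c[0],-c[1],-c[2]])
    th=np.arctan2(np.hypot(a[0],a[1]),a[2]); s=K[0,0]*th/np.hypot(a[0],a[1]); return K[0,2]+s*a[0],K[1,2]+s*a[1]
def wray(u,v):
    x,y=(u-K[0,2])/K[0,0],(v-K[1,2])/K[1,1]; th=np.hypot(x,y)
    return q(m['orientation']).apply([np.sin(th)*x/th,-np.sin(th)*y/th,-np.cos(th)])
print("cam in tool",r.inv().apply(m['xyz']-p), "axis",r.inv().apply(q(m['orientation']).apply([0,0,-1])))
ms=camera_model("side")
def tri(uw,us):
    a=m['xyz'];da=wray(*uw);b=ms['xyz'];db=ray2z("side",*us,0)-b;db/=np.linalg.norm(db)
    s=np.linalg.lstsq(np.array([da,-db]).T,b-a,rcond=None)[0];A=a+s[0]*da;B=b+s[1]*db
    return r.inv().apply((A+B)/2-p).round(4),np.linalg.norm(A-B).round(4)
print(tri((230,264),(294,180.4)),tri((416,264),(284,164.4)))
for yy in(-.0425,.0425):
  for d in(0,.013,.05): print(yy,d,np.round(wproj(p+r.apply([0,yy,-d])),0))
c=np.array([.5411,.0702,.03]);print("stub top mid",wproj(c))
E
```

```text
cam in tool [ 0.08189439 -0.00077753 -0.1802738 ] axis [-3.16976429e-01  4.18981444e-04  9.48433323e-01]
(array([ 0.0018, -0.0479, -0.0468]), np.float64(0.0044)) (array([ 0.0018,  0.0484, -0.0441]), np.float64(0.0018))
-0.0425 0 [258. 234.]
-0.0425 0.013 [254. 243.]
-0.0425 0.05 [239. 275.]
0.0425 0 [389. 234.]
0.0425 0.013 [393. 243.]
0.0425 0.05 [408. 275.]
stub top mid (np.float64(306.19096880846354), np.float64(322.44064702014316))
```

Call:
servo_tool --rows '[100, 0, -0.014, 0.024, 0, 0, 0, 100, 0, -0.014, 0.024, 0, 0, 0, 100, 0, -0.014, 0.024, 0, 0, 0, 100, 0, -0.014, 0.024, 0, 0, 0]'

```text
time: 2.2
tcp_pos: [0.4723, 0.0704, 0.0129]
tool_rot: [0.002, -0.028, 1.0, -0.0]
ft_force: [-0.5, 0.9, 1.0]
opening: 1.0
grasp_force: 0.0
```

```bash
python3 - <<'E'
from h import *
import cv2
o=bot.get_obs();p=o['tcp_pos'];r=q(o['tool_rot']);print(p,o['ft_force'])
a=camera("side")[:,:,::-1]; b=camera("wrist")[:,:,::-1]
c1=cv2.resize(a[140:215,255:355],None,fx=8,fy=8,interpolation=cv2.INTER_CUBIC)[:300*2]
c1=cv2.resize(a[150:210,265:345],None,fx=9,fy=9,interpolation=cv2.INTER_CUBIC)
cv2.imwrite("pics/s2.png",c1)
for yy in(-.0425,-.057,.0425,.057):
  for dd in(0,.013): 
    for xx in (-.011,.011):
      u,v=proj("side",p+r.apply([xx,yy,-dd]));print(yy,dd,xx,"crop",round((u-265)*9),round((v-150)*9))
E
```

```text
[0.47234066 0.07037257 0.01290654] [-0.46903272  0.92641761  1.04313428]
-0.0425 0 -0.011 crop 307 446
-0.0425 0 0.011 crop 236 459
-0.0425 0.013 -0.011 crop 306 410
-0.0425 0.013 0.011 crop 234 423
-0.057 0 -0.011 crop 321 472
-0.057 0 0.011 crop 249 485
-0.057 0.013 -0.011 crop 320 435
-0.057 0.013 0.011 crop 248 449
0.0425 0 -0.011 crop 229 305
0.0425 0 0.011 crop 161 316
0.0425 0.013 -0.011 crop 228 269
0.0425 0.013 0.011 crop 160 281
0.057 0 -0.011 crop 217 282
0.057 0 0.011 crop 149 293
0.057 0.013 -0.011 crop 215 247
0.057 0.013 0.011 crop 148 258
```

View pics/s2.png

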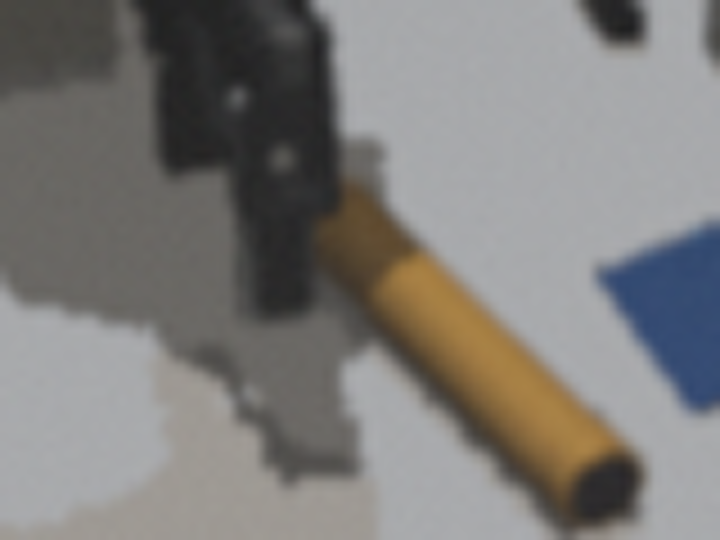

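The near fingertip ends at crop (285,315), about 45 mm behind the TCP, and the far one at about (195,170). The open tips therefore stand higher than stated. I'll lower in steps while watching the force and the tip's pixel.

Call:
servo_tool --rows '[100, 0, 0, 0.01, 0, 0, 0, 100, 0, 0, 0.02, 0, 0, 0, 100, 0, 0, 0.026, 0, 0, 0, 100, 0, 0, 0.026, 0, 0, 0]'

```text
time: 2.63
tcp_pos: [0.4705, 0.07, -0.0056]
tool_rot: [-0.001, -0.028, 1.0, 0.0]
ft_force: [0.1, 0.5, -0.4]
opening: 1.001
grasp_force: 0.0
```

```bash
cat >> h.py <<'E'
def tip():
    o=bot.get_obs();p=o['tcp_pos'];r=q(o['tool_rot']);a=camera("side").max(2)
    out=[]
    for yy in(-.05,):
        u,v=proj("side",p+r.apply([0,yy,-.03])); u=int(round(u)); v0=int(v)-25
        prof=a[v0:v0+60,u-2:u+3].mean(1); dark=np.where(prof<70)[0]
        vb=v0+dark.max()+.5
        ds=np.linspace(-.01,.08,181); vs=[proj("side",p+r.apply([0,yy,-d]))[1] for d in ds]
        out.append((u,vb,ds[np.argmin(abs(np.array(vs)-vb))]))
    return o['time'],p.round(4),o['ft_force'].round(1),out
E
python3 -c "
from h import *
print(tip())"
```

```text
(2.6333, array([ 0.4705,  0.07  , -0.0056]), array([ 0.1,  0.5, -0.4]), [(295, np.float64(190.5), np.float64(0.055))])
```

Call:
servo_tool --rows '[100, 0, 0, 0.008, 0, 0, 0, 100, 0, 0, 0.016, 0, 0, 0, 100, 0, 0, 0.024, 0, 0, 0, 100, 0, 0, 0.024, 0, 0, 0]'

```text
time: 3.02
tcp_pos: [0.4707, 0.0699, -0.02]
tool_rot: [-0.001, -0.028, 1.0, 0.0]
ft_force: [-0.1, 0.6, 0.2]
opening: 1.0
grasp_force: 0.0
```

```bash
python3 - <<'E'
from h import *
import cv2
print(tip())
b=camera("side")[:,:,::-1]
cv2.imwrite("pics/s3.png",cv2.resize(b[150:210,265:345],None,fx=9,fy=9,interpolation=cv2.INTER_CUBIC))
E
```

```text
(3.0167, array([ 0.4707,  0.0699, -0.02  ]), array([-0.1,  0.6,  0.2]), [(295, np.float64(195.5), np.float64(0.0535))])
```

View pics/s3.png

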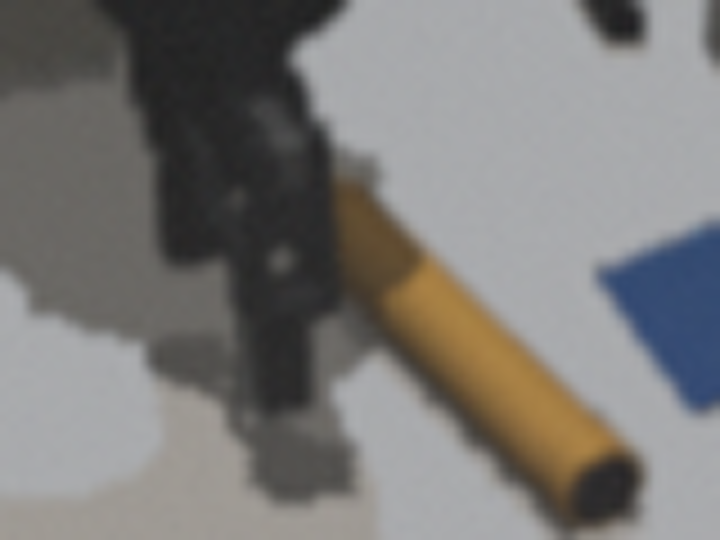

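The near fingertip is at crop (285,408), about 30 mm above the bench, with its shadow below it. The pad is clear of the stub. I'll lower 20 mm more.

Call:
servo_tool --rows '[100, 0, 0, 0.01, 0, 0, 0, 100, 0, 0, 0.02, 0, 0, 0, 100, 0, 0, 0.028, 0, 0, 0, 100, 0, 0, 0.034, 0, 0, 0, 100, 0, 0, 0.034, 0, 0, 0]'

```text
time: 3.53
tcp_pos: [0.4707, 0.0699, -0.0403]
tool_rot: [-0.001, -0.028, 1.0, 0.0]
ft_force: [-0.7, 0.5, -0.0]
opening: 1.002
grasp_force: 0.0
```

```bash
python3 - <<'E'
from h import *
import cv2
print(tip())
b=camera("side")[:,:,::-1]
cv2.imwrite("pics/s4.png",cv2.resize(b[150:210,265:345],None,fx=9,fy=9,interpolation=cv2.INTER_CUBIC))
E
```

```text
(3.5333, array([ 0.4707,  0.0699, -0.0403]), array([-0.7,  0.5, -0. ]), [(296, np.float64(202.5), np.float64(0.0515))])
```

View pics/s4.png

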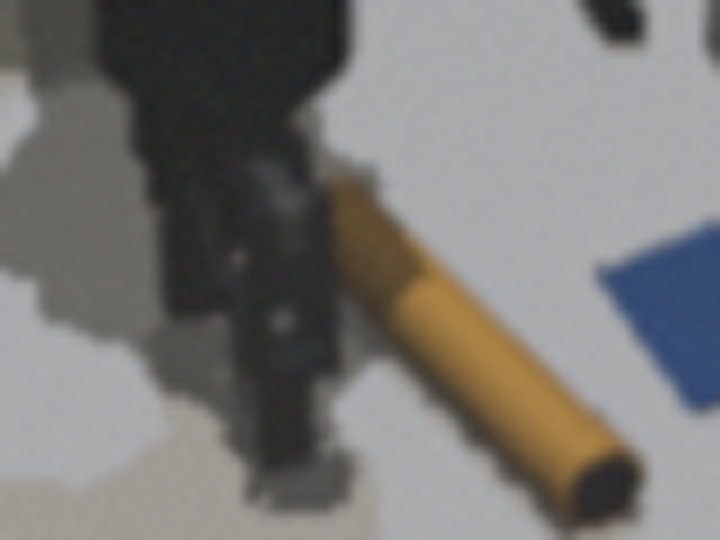

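The tips are now about 10 mm above the bench, at crop (285,465), and behind the stub. I'll start pushing slowly.

Call:
servo_tool --rows '[100, -0.01, 0, 0.002, 0, 0, 0, 100, -0.02, 0, 0.004, 0, 0, 0, 100, -0.028, 0, 0.004, 0, 0, 0, 100, -0.034, 0, 0.004, 0, 0, 0, 100, -0.04, 0, 0.004, 0, 0, 0]'

```text
time: 4.05
tcp_pos: [0.4962, 0.0712, -0.0417]
tool_rot: [0.0, -0.028, 1.0, -0.0]
ft_force: [0.3, 0.1, 0.4]
opening: 1.002
grasp_force: 0.0
```

Call:
servo_tool --rows '[100, -0.005, 0, 0, 0, 0, 0, 100, -0.01, 0, 0, 0, 0, 0, 100, -0.015, 0, 0, 0, 0, 0, 100, -0.02, 0, 0, 0, 0, 0, 100, -0.025, 0, 0, 0, 0, 0]'

```text
time: 4.47
tcp_pos: [0.5102, 0.0721, -0.0419]
tool_rot: [-0.0, -0.028, 1.0, 0.0]
ft_force: [-0.1, -0.7, 0.2]
opening: 0.996
grasp_force: 0.1
```

Call:
servo_tool --rows '[100, -0.005, 0, 0, 0, 0, 0, 100, -0.01, 0, 0, 0, 0, 0, 100, -0.015, 0, 0, 0, 0, 0, 100, -0.02, 0, 0, 0, 0, 0, 100, -0.025, 0, 0, 0, 0, 0]'

```text
time: 4.88
tcp_pos: [0.5255, 0.0729, -0.0419]
tool_rot: [-0.0, -0.028, 1.0, 0.0]
ft_force: [0.8, -0.5, -0.1]
opening: 1.001
grasp_force: 0.1
```

```bash
cat >> h.py <<'E'
def stub(z=.015):
    import cv2
    im=camera("top");h=cv2.cvtColor(im,cv2.COLOR_RGB2HSV)
    k=(h[...,0]>12)&(h[...,0]<32)&(h[...,1]>110)&(h[...,2]>50); k[:120]=0;k[240:]=0;k[:,:220]=0;k[:,345:]=0
    v,u=np.nonzero(k); o=np.array([.679,.0853]); c,s=np.cos(.059),np.sin(.059)
    m=camera_model("top"); P=np.array([ray2z("top",a,b,z)[:2] for a,b in zip(u,v)])-o
    B=P@np.array([[c,-s],[s,c]])
    f=np.polyfit(B[:,1],B[:,0],1)
    ob=bot.get_obs(); t=(ob['tcp_pos'][:2]-o)@np.array([[c,-s],[s,c]])
    return "n",len(u),"x at mid",np.polyval(f,np.ptp(B[:,1])/2+B[:,1].min()).round(4),"y range",B[:,1].min().round(4),B[:,1].max().round(4),"tilt",-f[0].round(4),"tcp blk",t.round(4),ob['tcp_pos'][2].round(4),ob['ft_force'].round(1),ob['time']
E
python3 -c "
from h import *
print(stub())"
```

```text
('n', 133, 'x at mid', np.float64(-0.1088), 'y range', np.float64(-0.0905), np.float64(-0.0264), 'tilt', np.float64(0.0202), 'tcp blk', array([-0.1529, -0.0034]), np.float64(-0.0418), array([1. , 0.1, 0.4]), 4.9333)
```

Call:
servo_tool --rows '[100, -0.005, 0, 0, 0, 0, 0, 100, -0.01, 0, 0, 0, 0, 0, 100, -0.015, 0, 0, 0, 0, 0, 100, -0.02, 0, 0, 0, 0, 0, 100, -0.025, 0, 0, 0, 0, 0]'

```text
time: 5.35
tcp_pos: [0.5405, 0.0737, -0.0419]
tool_rot: [0.0, -0.028, 1.0, -0.0]
ft_force: [0.5, 1.0, -0.5]
opening: 1.003
grasp_force: 0.1
```

Call:
servo_tool --rows '[100, -0.005, 0, 0, 0, 0, 0, 100, -0.01, 0, 0, 0, 0, 0, 100, -0.015, 0, 0, 0, 0, 0, 100, -0.02, 0, 0, 0, 0, 0, 100, -0.025, 0, 0, 0, 0, 0]'

```text
time: 5.77
tcp_pos: [0.5555, 0.0746, -0.0418]
tool_rot: [-0.0, -0.028, 1.0, -0.0]
ft_force: [0.4, -0.7, 0.0]
opening: 1.001
grasp_force: 0.1
```

```bash
python3 - <<'E'
from h import *
import cv2
print(stub())
b=camera("side")[:,:,::-1]
cv2.imwrite("pics/s5.png",cv2.resize(b[140:215,275:395],None,fx=6.5,fy=6.5,interpolation=cv2.INTER_CUBIC))
E
```

```text
('n', 104, 'x at mid', np.float64(-0.0797), 'y range', np.float64(-0.0851), np.float64(-0.053), 'tilt', np.float64(0.1065), 'tcp blk', array([-0.1229, -0.0035]), np.float64(-0.0418), array([ 0.8,  0.6, -0.2]), 5.8167)
```

View pics/s5.png

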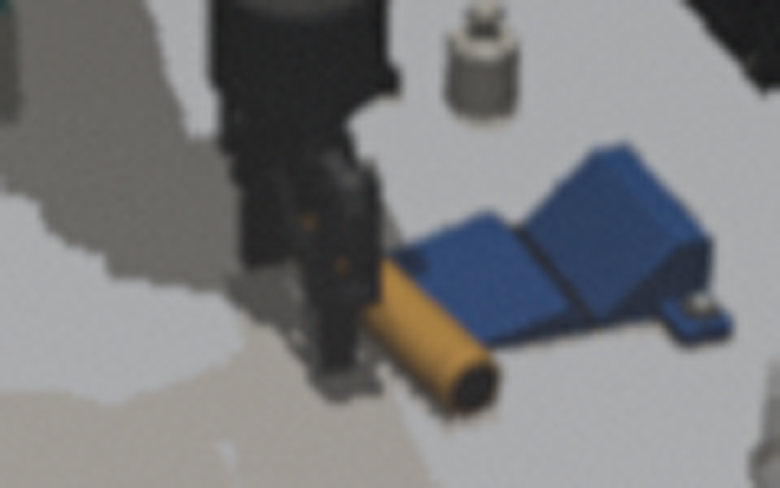

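The stub is at the foot of the ramp, its near end at crop (475,388), with the fingers just behind it. I'll push on to the ramp, then climb with it.

Call:
servo_tool --rows '[100, -0.005, 0, 0, 0, 0, 0, 100, -0.01, 0, 0, 0, 0, 0, 100, -0.015, 0, 0, 0, 0, 0, 100, -0.02, 0, 0, 0, 0, 0, 100, -0.025, 0, 0, 0, 0, 0]'

```text
time: 6.28
tcp_pos: [0.5702, 0.0755, -0.0419]
tool_rot: [-0.0, -0.028, 1.0, 0.0]
ft_force: [-1.4, 0.1, 0.5]
opening: 1.0
grasp_force: 0.3
```

Call:
servo_tool --rows '[100, -0.005, 0, 0, 0, 0, 0, 100, -0.01, 0, 0, 0, 0, 0, 100, -0.015, 0, -0.0005, 0, 0, 0, 100, -0.02, 0, -0.001, 0, 0, 0, 100, -0.025, 0, -0.002, 0, 0, 0]'

```text
time: 6.7
tcp_pos: [0.5842, 0.0763, -0.0408]
tool_rot: [-0.001, -0.028, 1.0, 0.0]
ft_force: [-2.3, 0.5, 1.3]
opening: 0.998
grasp_force: 1.4
```

```bash
python3 - <<'E'
from h import *
import cv2
print(stub(.02)); print("prev end",ray2z("side",275+475/6.5,140+388/6.5,.015))
b=camera("side")[:,:,::-1]
cv2.imwrite("pics/s6.png",cv2.resize(b[140:215,275:395],None,fx=6.5,fy=6.5,interpolation=cv2.INTER_CUBIC))
E
```

```text
('n', 90, 'x at mid', np.float64(-0.0694), 'y range', np.float64(-0.0841), np.float64(-0.0534), 'tilt', np.float64(-0.0413), 'tcp blk', array([-0.0935, -0.0035]), np.float64(-0.0405), array([-0.7,  0.5,  1.3]), 6.75)
prev end [ 0.61235232 -0.00922074  0.015     ]
```

Call:
servo_tool --rows '[100, -0.005, 0, -0.0013, 0, 0, 0, 100, -0.01, 0, -0.0026, 0, 0, 0, 100, -0.015, 0, -0.0039, 0, 0, 0, 100, -0.02, 0, -0.0052, 0, 0, 0, 100, -0.025, 0, -0.0065, 0, 0, 0]'

```text
time: 7.22
tcp_pos: [0.6005, 0.0771, -0.0366]
tool_rot: [0.0, -0.028, 1.0, -0.0]
ft_force: [-3.6, 0.1, 1.5]
opening: 0.997
grasp_force: 1.3
```

Call:
servo_tool --rows '[100, -0.005, 0, -0.0013, 0, 0, 0, 100, -0.01, 0, -0.0026, 0, 0, 0, 100, -0.015, 0, -0.0039, 0, 0, 0, 100, -0.02, 0, -0.0052, 0, 0, 0, 100, -0.025, 0, -0.0065, 0, 0, 0]'

```text
time: 7.63
tcp_pos: [0.6154, 0.078, -0.0328]
tool_rot: [0.0, -0.028, 1.0, -0.0]
ft_force: [-2.5, -1.0, 1.4]
opening: 0.998
grasp_force: 1.3
```

```bash
python3 - <<'E'
from h import *
import cv2
print(stub(.026))
b=camera("side")[:,:,::-1]
cv2.imwrite("pics/s7.png",cv2.resize(b[140:215,275:395],None,fx=6.5,fy=6.5,interpolation=cv2.INTER_CUBIC))
E
```

```text
('n', 92, 'x at mid', np.float64(-0.0372), 'y range', np.float64(-0.0843), np.float64(-0.0516), 'tilt', np.float64(-0.1103), 'tcp blk', array([-0.0626, -0.0037]), np.float64(-0.0325), array([-1.3,  0.4,  2.3]), 7.6833)
```

View pics/s7.png

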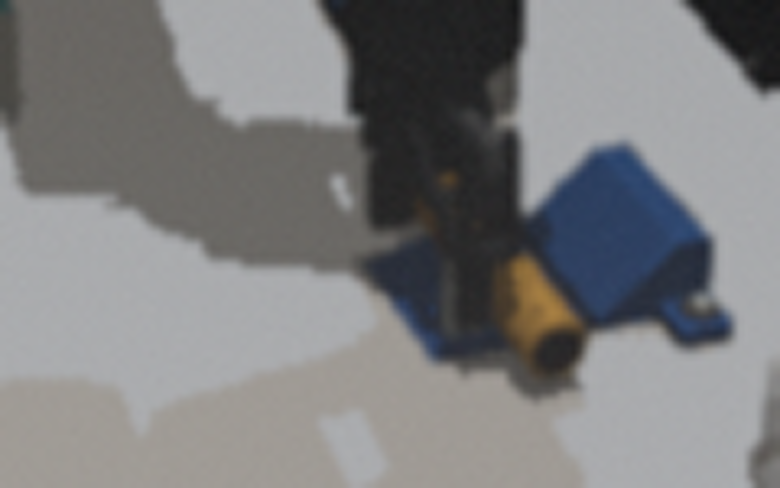

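The stub is on the ramp, parallel to the groove and against the fingers, near end at (558,348). I'll push over the crest more slowly.

Call:
servo_tool --rows '[100, -0.005, 0, -0.0013, 0, 0, 0, 100, -0.01, 0, -0.0026, 0, 0, 0, 100, -0.015, 0, -0.0039, 0, 0, 0, 100, -0.02, 0, -0.0052, 0, 0, 0, 100, -0.024, 0, -0.0062, 0, 0, 0]'

```text
time: 8.15
tcp_pos: [0.63, 0.0788, -0.029]
tool_rot: [0.0, -0.028, 1.0, -0.0]
ft_force: [-2.5, -0.0, 0.9]
opening: 1.001
grasp_force: 1.3
```

Call:
servo_tool --rows '[100, -0.003, 0, -0.0008, 0, 0, 0, 100, -0.006, 0, -0.0015, 0, 0, 0, 100, -0.009, 0, -0.0022, 0, 0, 0, 100, -0.012, 0, -0.0022, 0, 0, 0, 100, -0.015, 0, -0.0022, 0, 0, 0]'

```text
time: 8.57
tcp_pos: [0.6393, 0.0792, -0.0277]
tool_rot: [0.001, -0.028, 1.0, -0.0]
ft_force: [0.3, -0.8, 0.3]
opening: 1.0
grasp_force: 0.2
```

```bash
python3 - <<'E'
from h import *
print(stub(.026))
E
```

```text
('n', 90, 'x at mid', np.float64(-0.0122), 'y range', np.float64(-0.084), np.float64(-0.0507), 'tilt', np.float64(-0.0919), 'tcp blk', array([-0.0389, -0.0039]), np.float64(-0.0276), array([ 0.2,  0.1, -0.3]), 8.6167)
```

Now at the crest, with the force already dropping. I'll nudge on a little.

Call:
servo_tool --rows '[100, -0.003, 0, 0, 0, 0, 0, 100, -0.006, 0, 0, 0, 0, 0, 100, -0.006, 0, 0, 0, 0, 0, 100, -0.006, 0, 0, 0, 0, 0, 100, -0.006, 0, 0, 0, 0, 0]'

```text
time: 9.03
tcp_pos: [0.6421, 0.0794, -0.0278]
tool_rot: [0.0, -0.028, 1.0, -0.0]
ft_force: [0.7, 0.1, 0.5]
opening: 1.003
grasp_force: 0.0
```

```bash
python3 - <<'E'
from h import *
print(stub(.025))
E
```

```text
('n', 115, 'x at mid', np.float64(-0.0013), 'y range', np.float64(-0.0849), np.float64(-0.0514), 'tilt', np.float64(0.0821), 'tcp blk', array([-0.0372, -0.0037]), np.float64(-0.0278), array([-1.2,  0.2,  0.6]), 9.0833)
```

The stub dropped in. I'll back off horizontally, then up and away.

Call:
servo_tool --rows '[100, 0.02, 0, 0, 0, 0, 0, 100, 0.06, 0, 0, 0, 0, 0, 100, 0.12, 0, -0.03, 0, 0, 0, 100, 0.17, 0, -0.08, 0, 0, 0, 100, 0.22, 0, -0.14, 0, 0, 0]'

```text
time: 9.5
tcp_pos: [0.5101, 0.0724, 0.0509]
tool_rot: [-0.003, -0.028, 1.0, 0.0]
ft_force: [0.4, -0.7, 1.1]
opening: 0.997
grasp_force: 0.0
```

Call:
servo_tool --rows '[100, 0.03, 0.05, -0.05, 0, 0, 0, 100, 0.06, 0.1, -0.1, 0, 0, 0, 100, 0.06, 0.16, -0.16, 0, 0, 0, 100, 0.06, 0.2, -0.2, 0, 0, 0, 100, 0.06, 0.2, -0.2, 0, 0, 0]'

```text
time: 9.92
tcp_pos: [0.4734, 0.194, 0.1765]
tool_rot: [0.005, -0.029, 1.0, 0.001]
ft_force: [0.6, -0.8, 0.4]
opening: 1.0
grasp_force: 0.0
```

```bash
python3 - <<'E'
from h import *
import cv2
print(stub(.025))
b=camera("side")[:,:,::-1]; a=camera("top")[:,:,::-1]
c=cv2.resize(b[140:215,275:395],(480,300),interpolation=cv2.INTER_CUBIC); d=cv2.resize(a[130:205,220:340],(480,300),interpolation=cv2.INTER_CUBIC)
cv2.imwrite("pics/end.png",np.vstack([c,d]))
E
```

```text
('n', 599, 'x at mid', np.float64(-0.0004), 'y range', np.float64(-0.0849), np.float64(0.0907), 'tilt', np.float64(0.0012), 'tcp blk', array([-0.1987,  0.1201]), np.float64(0.1758), array([-0.2,  0.2,  0.6]), 9.9667)
```

View pics/end.png

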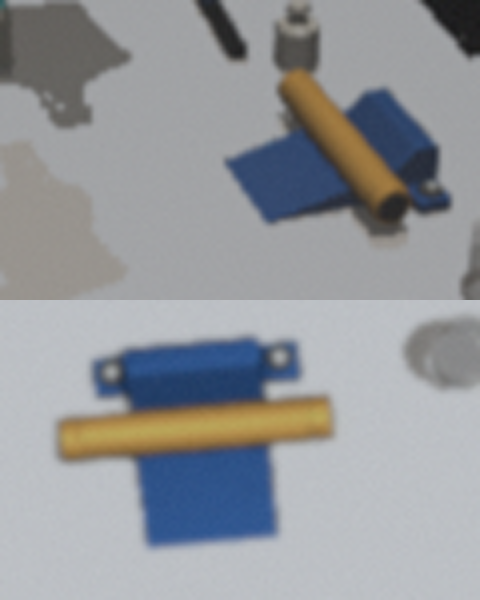

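The stub lies home in the groove: x = -0.4 mm, y about +3 mm, tilt 0.001 rad. Both ends stick out and the hand is clear.

```bash
python3 -c "
from plant import bot
print(bot.sign_off())"
```

```text
the job is handed in; nothing more can be done
None
```

I rolled the brass stub up the ramp and it dropped into the blue V-block's groove: in the last image it lay centred to about 3 mm and parallel to the groove, with both ends sticking out. The hand was clear, and I handed the job in at about 10 s of the 42 s allowed; the sign-off returned no verdict.

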